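# Step the macarons under the dosing nozzle

### The arm

A 7-joint arm with a two-finger parallel gripper is mounted at the origin on the work surface. World frame = base frame: x ahead of the robot, y to its left, z up, the work surface at z = 0. Lengths are in m, angles in degrees, forces in N, time in s.
With the tool pointing down it reaches from about 0.425 to 0.875 m from the base axis. Payload 4.7 kg.
Tool frame: the origin (TCP) lies midway between the tips of the shut fingers; the grasp point (between the pads) lies 19 mm behind it; z points along the fingers, x is the direction in which the jaws open and shut, and the axes are right-handed (so a half turn about z gives the same grasp; the last joint's range is limited). The gripper opens to 87 mm and grips with 3 to 60 N. Pads are 19 mm wide; open, the fingers measure 117 mm over their backs; the gripper's body (75 mm by 190 mm) begins 51 mm behind the grasp point.
Start: joints at [76.839, 18.392, -4.016, 83.108, 1.295, 78.541, -3.26], TCP at [0.157, -0.631, 0.223] pointing down, gripper open.
Joint ranges: [-163.93, 163.93], [-17.29, 119.83], [-79.2, 71.16], [3.27, 140.29], [-89.18, 269.18], [5.43, 117.66], [-154.24, 154.24]. Speed limits (degrees/s): [147.25, 147.25, 180, 180, 180, 180, 180].

### API

Orientations are given as [roll, pitch, yaw] about the fixed x, y, z axes, in that order (R = Rz(yaw) Ry(pitch) Rx(roll)).
In Python, from cell import telemetry, optics, env gives the robot as it stands.
- The arm moves only by the tool arm_command, never from a script. Its arguments are lists of equal length, an entry for each row: "translation": the shift along the tool's x, y, z in cm, a list of three; "twist": the turn about the tool's z in degrees. In form: {"translation": [[x, y, z], ...], "twist": [twist, ...]}. A call has 1 to 10 rows; each row shifts and turns the pose as measured when the row begins, along the tool's axes as they then stand; what a row does not reach is not made up. A row lasts 1/8 s, in which the tool goes at most 62.5 mm and 10.7 degrees, less where a joint would pass 70% of its speed; a pose out of reach is approached as far as the arm can. A call is refused whole if a number of a shift passes 6.25 or a number of a turn 10.7, either way. A call with a gripper value outside its range is refused whole. "grip" is the opening in per cent of the stroke, from 0 (shut) to 100 (fully open), set as the call begins (left out, the last holds). The fingers move at their own pace and stop on an object; "force" is the grip in N (left out, the last holds). Time passes only in rows, so rows that do not move let the fingers close. It gives the time, the measured TCP pose, the force and the opening at its end, in the units of the state.
- telemetry.get_obs(): the state, without advancing time (a new reading comes with each control period).
- optics.read_camera(name): name is "scene" or "side" or "wrist"; returns a dict with "img" (420x560x3 uint8, blue, green, red), "fx", "fy", "cx", "cy" (pixels), "extrinsics" (4x4, takes a point from camera to world coordinates); the wrist camera has in their place "hand_eye" (4x4, takes a point from camera to tool coordinates, whose origin is the TCP and whose axes are the tool frame's). Camera axes: x right, y up, looking along -z (the intrinsics and any distortion apply to the point x, -y, -z); pixel columns grow to the right and rows downward; lengths in m; the calibration is good to about 2 mm. A picture is of the moment at which its call begins: read the wrist's pose just before it. There is no depth.
- env.sign_off(): hands the job in, once; it reports no verdict.
The state is a dict: "time_s": time; "qpos": joint angles; "joint_velocities": joint speeds; "effort": joint torques, N m; "tool_pos": TCP position; "tool_rot": TCP orientation; "force": force on the tool from outside, world axes, zero at the start; "wrist_torque": the same for the moment, N m; "grip_width": finger opening in m.
Only numpy, scipy, OpenCV 4.12 (cv2) and the standard library are available. Lean on these libraries where they do the work, as an engineer would, in place of code of your own. Each camera call takes 0.05 s, during which the arm holds its last target. There are 200 camera calls.

### The job

Using the slanted blue handle of the sliding carriage, bring the pink macaron under the dosing nozzle, so that the nozzle's tip points at its pale centre spot, and let it stand still there for about two seconds while the head doses. Then step the green macaron under the nozzle in the same way, let go of the handle and leave it standing there. Do not touch the macarons, do not bump the gantry that carries the nozzle, and leave the other things on the worktop where they are.

Things in the scene. Friction and masses are not known exactly. Their poses are not given: they have to be found in the camera images.
- machine: x-y dosing station, a white base plate 270 (x) by 340 (y) by 12 mm fixed on the worktop; its place and yaw differ from run to run. Origin under the plate's centre, straight below the nozzle; its own x axis points roughly to the robot's right (world -y), its y away from the robot, z up.
- gantry: fixed white gantry on the station (same origin and axes): posts 34 by 20 mm at x = -87, y = +-150 mm; between them a beam 34 mm wide in x, underside 250 mm, top 288 mm above the worktop. From it an arm reaches to the dosing cylinder (29 mm across) and nozzle above the origin. The handle moves beneath or just outside the beam, so a vertical gripper would strike it.
- nozzle_tip (a point): tip of the brass nozzle (5 mm wide), pointing down, fixed, 88 mm above the worktop; about 13 mm above the macarons' tops.
- handle_grip (a point): centre of the blue handle's grip: a flat stem 14 mm wide in the station's y (grip across this), 24 mm deep, 86 mm long. The point is 60 mm up from its foot, 26 mm below its end, 99 mm above the worktop. Site z runs up the stem, leaning 35 degrees from vertical towards the station's -x (robot's left); point y = station y. Rigid on the carriage; with slides at 0 it is 125 mm to -x of the nozzle.
- handle: the same blue handle; origin at the stem's foot, axes as at handle_grip.
- pink_spot (a point): centre of the pale spot (16 mm across) on top of the pink macaron (40 mm across, 18 mm high, top 74 mm above the worktop). Five macarons (pink, brown, green, yellow, violet) sit fast on a round white board on the carriage, on a circle of 37 mm radius; the board's turn differs from run to run but does not change, so all move exactly with the handle.
- green_spot (a point): centre of the pale spot (16 mm across) on top of the green macaron, as for the pink one; 70 mm from the pink spot.
- xslide (a joint): carriage position along the station's x (m), -0.046 to 0.046 between stops, + is towards the robot's right; friction about 1.5 N, light damping (6 N s/m), stays where it is left. Every macaron can be brought under the nozzle within the travel.
- yslide (a joint): carriage position along the station's y (m), -0.046 to 0.046 between stops, + is away from the robot; friction about 1.5 N, light damping (6 N s/m), stays where it is left.
- board: round white board on the carriage with the five macarons, 120 mm across, its top 56 mm above the worktop; origin on its axis at worktop height.
- icing_tip_mid (a point): bystander, not to be disturbed: steel icing tip, a cone 26 mm wide and 38 mm high, at the far edge of the station's base; the point is at its centre, half-way up.
- cutter_mid (a point): bystander, not to be disturbed: steel ring cutter, 52 mm across, 35 mm high, on the worktop, to the left of the station; the point is at its centre, half-way up.
- sprinkles_mid (a point): bystander, not to be disturbed: small jar with red cap, 48 mm across, 75 mm high, on the worktop, to the right of the station; the point is at its centre, half-way up.
- bowl_mid (a point): bystander, not to be disturbed: steel bowl, 140 mm across, 60 mm high, on the right of the worktop; the point is at its centre, half-way up.
- mug_mid (a point): bystander, not to be disturbed: white mug, 76 mm across, 85 mm high, on the left of the worktop; the point is at its centre, half-way up.
- spatula_grip (a point): bystander, not to be disturbed: spatula lying flat, on the left of the worktop; the point is at its handle.
- spare_mid (a point): bystander, not to be disturbed: spare brown macaron, 40 mm across, 18 mm high, on the worktop, to the left of the station; the point is at its centre, half-way up.

How it is judged:
By the outcome, as a careful person would: the job done as asked, in the order asked, and still so for the second after the job is handed in, with the robot touching nothing.
It also fails if it takes over 45 s, if anything falls off the work surface, if the arm or the gripper's body presses on something with over 40 N, if the wrist force passes 120 N, or if a joint passes its speed limit or range.

## Working session

There is one attempt and no reset: what is moved stays moved. The work goes in short steps, Python scripts to look and compute and a tool call to move; the robot and the scene stay as the last step left them, time stands still between calls to the robot, and variables do not carry over. Pictures are saved under pics/ and viewed, about 8 in all and at most 12, crops included, and the job is handed in when it is done.

Besides the shell and the picture viewer there is one more tool, called after "Emit:" as name(argument=value, ...), one argument or row to a line, values as JSON. arm_command: Moves the arm, as the interface text tells. Its arguments: {"type":"object","properties":{"translation":{"type":"array","items":{"type":"array","items":{"type":"number"}}},"twist":{"type":"array","items":{"type":"number"}},"grip":{"type":"number"},"force":{"type":"number"}},"required":["translation","twist"]}

```bash
mkdir -p pics; ls; python3 - <<'E'
from cell import telemetry, optics
import cv2, numpy as np, pickle
o=telemetry.get_obs(); print({k:np.round(v,3) for k,v in o.items()})
d={}
for n in ["scene","side"]:
    c=optics.read_camera(n); d[n]=c; cv2.imwrite(f"pics/{n}0.png",c["img"])
    print(n,c["fx"],c["fy"],c["cx"],c["cy"],[k for k in c]); print(np.round(c["extrinsics"],3))
pickle.dump(d,open("c0.pkl","wb"))
E
```

```text
pics
{'time_s': np.float64(0.0), 'qpos': array([76.84 , 18.438, -4.015, 83.176,  1.295, 78.54 , -3.26 ]), 'joint_velocities': array([-0.012,  0.028,  0.051,  0.078, -0.004,  0.026,  0.022]), 'effort': array([ 1.0000e-03, -4.9129e+01, -4.0300e-01, -3.1253e+01, -6.4000e-02,
        4.4000e-02,  0.0000e+00]), 'tool_pos': array([ 0.157, -0.63 ,  0.221]), 'tool_rot': array([ 1.79994e+02,  1.08000e-01, -7.60310e+01]), 'force': array([0.121, 0.012, 1.077]), 'wrist_torque': array([-0.042,  0.055, -0.023]), 'grip_width': np.float64(0.087)}
scene 475.7998484812817 475.7998484812817 271.97921366839665 208.74127603186804 ['img', 'fx', 'fy', 'cx', 'cy', 'extrinsics']
[[-0.17  -0.543  0.823  1.595]
 [ 0.985 -0.102  0.137  0.136]
 [ 0.01   0.834  0.552  0.785]
 [ 0.     0.     0.     1.   ]]
side 421.90398794866167 421.90398794866167 279.8359784930215 212.97138503114283 ['img', 'fx', 'fy', 'cx', 'cy', 'extrinsics']
[[-0.682  0.455 -0.572 -0.227]
 [-0.731 -0.413  0.544  0.742]
 [ 0.011  0.789  0.614  0.938]
 [ 0.     0.     0.     1.   ]]
```

View pics/scene0.png

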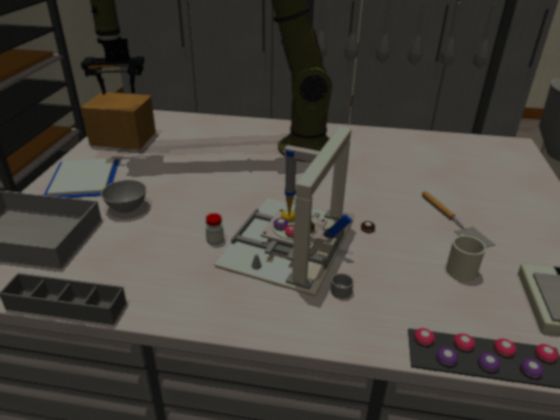

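View pics/side0.png

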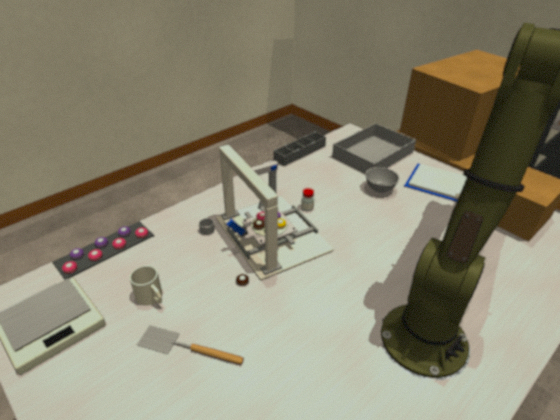

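The scene view shows the station at about (290,230), with the blue handle at (338,226). In the side view the station is at (265,220) and the handle at (237,228). I'll take enlarged crops of both.

```bash
python3 - <<'E'
import cv2, numpy as np, pickle
d=pickle.load(open("c0.pkl","rb"))
a=cv2.resize(d["scene"]["img"][135:290,210:365],(400,400),interpolation=cv2.INTER_CUBIC)
b=cv2.resize(d["side"]["img"][140:280,195:335],(400,400),interpolation=cv2.INTER_CUBIC)
v=np.hstack([a,b]); v=np.clip(v.astype(float)*1.5,0,255).astype(np.uint8)
cv2.imwrite("pics/crop0.png",v)
for n in d:
    h=cv2.cvtColor(d[n]["img"],cv2.COLOR_BGR2HSV)
    for nm,lo,hi in [("blue",(100,120,40),(125,255,255)),("pink",(165,110,80),(179,255,255)),("green",(40,60,40),(85,255,255)),("yellow",(22,120,80),(35,255,255))]:
        m=cv2.inRange(h,lo,hi); k,l,s,c=cv2.connectedComponentsWithStats(m)
        print(n,nm,[(s[i,:5].tolist(),c[i].round(1).tolist()) for i in range(1,k) if s[i,4]>8 and 195<c[i][0]<365 and 130<c[i][1]<300])
E
```

```text
scene blue [([286, 151, 8, 6, 40], [289.7, 153.4]), ([286, 192, 8, 4, 23], [289.4, 193.6]), ([327, 215, 24, 21, 213], [339.1, 225.2])]
scene pink [([285, 226, 9, 9, 55], [288.7, 230.3])]
scene green []
scene yellow [([282, 211, 13, 8, 75], [288.1, 214.3])]
side blue [([271, 166, 5, 4, 15], [273.3, 167.5]), ([227, 220, 18, 15, 107], [235.7, 227.3])]
side pink [([257, 214, 7, 6, 25], [259.9, 216.9])]
side green []
side yellow [([277, 220, 9, 8, 46], [281.5, 224.0])]
```

View pics/crop0.png

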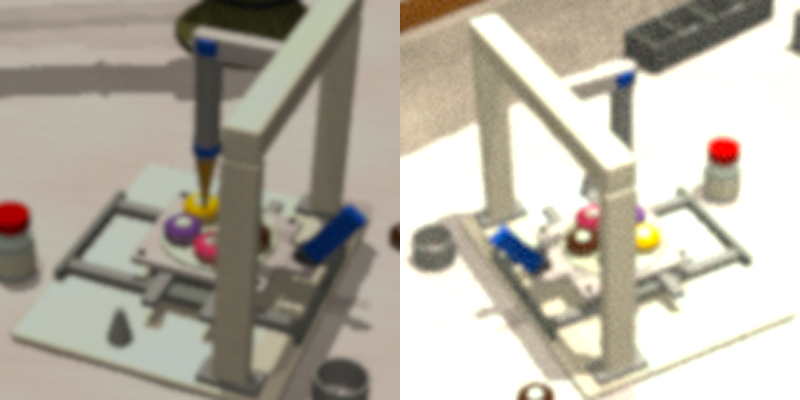

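The crop shows the handle leaning to the robot's left, outside the beam's line. The nozzle tip is near the yellow macaron, and the posts hide green in both views.

```bash
cat > h.py <<'E'
import numpy as np
def ray(c,u,v,T=None):
    T=c["extrinsics"] if T is None else T
    d=np.array([(u-c["cx"])/c["fx"],-(v-c["cy"])/c["fy"],-1.0])
    d=T[:3,:3]@d; return T[:3,3],d/np.linalg.norm(d)
def plane(r,z): o,d=r; return o+d*(z-o[2])/d[2]
def tri(*rs):
    A=np.zeros((3,3));b=np.zeros(3)
    for o,d in rs: P=np.eye(3)-np.outer(d,d);A+=P;b+=P@o
    p=np.linalg.solve(A,b); return p,max(np.linalg.norm((np.eye(3)-np.outer(d,d))@(p-o)) for o,d in rs)
def proj(c,p,T=None):
    T=c["extrinsics"] if T is None else T
    q=T[:3,:3].T@(np.asarray(p)-T[:3,3]); return np.array([c["cx"]-c["fx"]*q[0]/q[2],c["cy"]+c["fy"]*q[1]/q[2]])
E
python3 - <<'E'
import pickle,numpy as np,cv2
from h import *
np.set_printoptions(precision=4,suppress=True)
d=pickle.load(open("c0.pkl","rb"));A,B=d["scene"],d["side"]
a=lambda x,y:ray(A,210+x*155/400,135+y*155/400)
b=lambda x,y:ray(B,195+x*.35,140+y*.35)
print("handle c",tri(ray(A,339.1,225.2),ray(B,235.7,227.3)))
print("head",tri(ray(A,289.7,153.4),ray(B,273.3,167.5)))
print("pink",tri(ray(A,288.7,230.3),ray(B,259.9,216.9)))
print("yellow",tri(ray(A,288.1,214.3),ray(B,281.5,224)))
print("tip .088",plane(a(205,203),.088))
for n,r in [("+x+y",a(12,336)),("-x+y",a(255,395)),("+x-y",a(155,165)),("-x-y",b(600,393)),("+x-y",b(793,318))]: print(n,plane(r,.012))
print("handle ends top",tri(a(355,218),b(497,238)),"foot",tri(a(310,255),b(535,268)))
print("beam ends",tri(a(242,130),b(615,170)))
print("posts scene foot +y",plane(a(235,378),.012), "side -y", plane(b(620,368),.012))
E
```

```text
handle c (array([0.6025, 0.1433, 0.09  ]), np.float64(0.00012239146691569557))
head (array([0.576 , 0.0086, 0.2653]), np.float64(7.335306828548831e-05))
pink (array([0.6177, 0.0234, 0.064 ]), np.float64(0.006639666808961351))
yellow (array([0.5402, 0.005 , 0.0646]), np.float64(0.0004923952879635846))
tip .088 [0.5714 0.0127 0.088 ]
+x+y [ 0.7209 -0.1519  0.012 ]
-x+y [0.7607 0.0878 0.012 ]
+x-y [ 0.3915 -0.0698  0.012 ]
-x-y [ 0.1528 -0.1411  0.012 ]
+x-y [ 0.071  -0.4014  0.012 ]
handle ends top (array([0.3462, 0.0381, 0.0782]), np.float64(0.17503827037955091)) foot (array([ 0.3305, -0.0122,  0.0146]), np.float64(0.18129262753456457))
beam ends (array([ 0.2719, -0.0807,  0.1381]), np.float64(0.15890808965590544))
posts scene foot +y [0.7413 0.0671 0.012 ] side -y [ 0.1591 -0.1884  0.012 ]
```

The right half of the crop starts at 400 px, so I need to subtract that from the side coordinates. I'll redo it.

```bash
python3 - <<'E'
import pickle,numpy as np,cv2
from h import *
np.set_printoptions(precision=4,suppress=True)
d=pickle.load(open("c0.pkl","rb"));A,B=d["scene"],d["side"]
a=lambda x,y:ray(A,210+x*155/400,135+y*155/400)
b=lambda x,y:ray(B,195+(x-400)*.35,140+y*.35)
C={}
for n,r in [("+x+y",a(12,336)),("-x+y",a(255,395)),("+x-y a",a(155,165)),("-x-y",b(600,393)),("+x-y b",b(793,318))]: C[n]=plane(r,.012);print(n,C[n])
print("handle ends top",tri(a(355,218),b(497,238)),"foot",tri(a(310,255),b(540,266)))
print("beam ends",tri(a(224,130),b(600,190)))
f=lambda v:np.degrees(np.arctan2(v[1],v[0]))
print("yaw x", f(C["+x+y"]-C["-x+y"]),f(C["+x-y b"]-C["-x-y"]),"yaw y-90",f(C["-x+y"]-C["-x-y"])-90,f(C["+x+y"]-C["+x-y b"])-90)
print("centre",(C["-x-y"]+C["+x+y"])/2,(C["-x+y"]+C["+x-y b"])/2)
E
```

```text
+x+y [ 0.7209 -0.1519  0.012 ]
-x+y [0.7607 0.0878 0.012 ]
+x-y a [ 0.3915 -0.0698  0.012 ]
-x-y [0.436  0.1689 0.012 ]
+x-y b [ 0.3758 -0.0668  0.012 ]
handle ends top (array([0.6084, 0.1629, 0.1137]), np.float64(0.000410393950803903)) foot (array([0.5948, 0.1207, 0.0561]), np.float64(0.0026615498024511863))
beam ends (array([0.5592, 0.041 , 0.1577]), np.float64(0.016816452796546658))
yaw x -99.41782393978725 -104.32414317815365 yaw y-90 -104.02404499989704 -103.84314477521716
centre [0.5785 0.0085 0.012 ] [0.5682 0.0105 0.012 ]
```

```bash
python3 - <<'E'
import pickle,numpy as np
from h import *
np.set_printoptions(precision=3,suppress=True)
d=pickle.load(open("c0.pkl","rb"));A,B=d["scene"],d["side"]
for n,u,v in [("box foot L",88,140),("box foot R",150,148),("bowl",125,208),("tray near",65,262),("tray far right",100,215),("notebook",85,180)]: print(n,plane(ray(A,u,v),0))
print("box top",tri(ray(A,153,98),ray(B,412,68)), "box topfront from scene z=.2",plane(ray(A,153,98),.2))
E
```

```text
box foot L [ 0.09  -0.823  0.   ]
box foot R [ 0.11  -0.568  0.   ]
bowl [ 0.503 -0.489  0.   ]
tray near [ 0.764 -0.533  0.   ]
tray far right [ 0.551 -0.544  0.   ]
notebook [ 0.371 -0.686  0.   ]
box top (array([ 0.456, -0.407,  0.418]), np.float64(0.09000806390878556)) box topfront from scene z=.2 [ 0.125 -0.524  0.2  ]
```

Emit:
arm_command(
  translation=[
    [0,2.5,-5],
    [0,2.5,-5],
    [0,2.5,-5],
    [0,2.5,-5],
  ],
  twist=[0,0,0,0],
)

```text
time_s: 0.6
tool_pos: [0.0603, -0.6528, 0.4183]
tool_rot: [-179.9, 1.0, -75.7]
force: [-0.3, -1.3, 0.4]
grip_width: 0.0873
```

Emit:
arm_command(
  translation=[
    [0,4,-4],
    [0,4,-4],
    [0,4,-4],
    [0,4,-4],
    [0,0,-6],
    [0,0,-6],
  ],
  twist=[0,0,0,0,0,0],
)

```text
time_s: 1.35
tool_pos: [-0.0949, -0.6462, 0.6025]
tool_rot: [177.0, -6.0, -75.7]
force: [0.7, 0.3, 0.4]
grip_width: 0.087
```

```bash
python3 -c "
from cell import telemetry as t
print(t.get_obs()['qpos'].round(1))"
```

```text
[ 89.8  23.5  13.   32.5  -5.8 117.6  22.6]
```

Emit:
arm_command(
  translation=[
    [4,3,-2],
    [4,3,-2],
    [4,2,-2],
  ],
  twist=[0,0,0],
)

```text
time_s: 1.72
tool_pos: [-0.1336, -0.7254, 0.6137]
tool_rot: [174.3, -12.1, -75.2]
force: [-1.0, -0.3, -0.3]
grip_width: 0.0869
```

```bash
cat > st.py <<'E'
from cell import telemetry as t
import numpy as np
from scipy.spatial.transform import Rotation as Ro
np.set_printoptions(precision=3,suppress=True)
o=t.get_obs(); R=Ro.from_euler('xyz',o['tool_rot'],degrees=True).as_matrix()
print('q',o['qpos'].round(1),'p',o['tool_pos']); z=R[:,2]
print('R\n',R,'tilt',np.degrees(np.arccos(-z[2])),'az',np.degrees(np.arctan2(z[1],z[0])))
E
python3 st.py
```

```text
q [ 94.9  34.7  16.   14.8 -11.9 117.6  24.5] p [-0.134 -0.725  0.614]
R
 [[ 0.25  -0.967 -0.043]
 [-0.945 -0.234 -0.227]
 [ 0.21   0.097 -0.973]] tilt 13.382399649639995 az -100.60109452729003
```

Emit:
arm_command(
  translation=[
    [1,1,-5],
    [0,0,-5],
    [-1,0,-5],
  ],
  twist=[0,0,0],
)

```text
time_s: 2.1
tool_pos: [-0.1308, -0.6572, 0.6871]
tool_rot: [172.3, -15.9, -74.8]
force: [0.9, -0.6, 0.6]
grip_width: 0.0867
```

```bash
python3 st.py
```

```text
q [ 93.9  25.   14.9  20.2  -8.9 117.6  25.2] p [-0.131 -0.657  0.687]
R
 [[ 0.252 -0.966 -0.058]
 [-0.928 -0.224 -0.296]
 [ 0.273  0.128 -0.953]] tilt 17.577502316058904 az -101.033479714228
```

Emit:
arm_command(
  translation=[
    [2.5,1.5,-5],
    [2.5,1.5,-5],
    [2.5,1.5,-5],
    [2.5,1.5,-5],
  ],
  twist=[0,0,0,0],
)

```text
time_s: 2.6
tool_pos: [-0.1358, -0.6254, 0.7822]
tool_rot: [167.1, -25.2, -73.0]
force: [0.4, 0.8, -0.6]
grip_width: 0.0869
```

```bash
python3 st.py
```

```text
q [ 94.8  22.5  20.   12.3 -14.  117.6  26. ] p [-0.136 -0.625  0.782]
R
 [[ 0.265 -0.96  -0.091]
 [-0.865 -0.195 -0.463]
 [ 0.426  0.202 -0.882]] tilt 28.14398315831516 az -101.1848320182214
```

```bash
cat > go.py <<'E'
# usage: go.py x y z [x y z ...]: tool-frame cm from the present pose for straight legs between world points
import sys; from st import *
p=o['tool_pos']
for w in np.array(sys.argv[1:],float).reshape(-1,3): print('leg cm',100*R.T@(w-p),'len',100*np.linalg.norm(w-p)); p=w
h=R[2,:2]; print('twist to level tool x (deg)',np.degrees(np.arctan2(-R[2,0],R[2,1])),'x az',np.degrees(np.arctan2(R[1,0],R[0,0])))
E
python3 go.py 0.15 -0.6 0.65 0.4 -0.45 0.55 | tail -4
```

```text
[ 0.426  0.202 -0.882]] tilt 28.14398315831516 az -101.1848320182214
leg cm [ -0.258 -30.59    7.864] len 31.58558644628994
leg cm [-10.61  -28.935  -0.411] len 30.822070014844883
twist to level tool x (deg) -64.6736567860891 x az -72.96151036383267
```

Emit:
arm_command(
  translation=[
    [2.5,1.5,-5],
  ],
  twist=[0],
)

```text
time_s: 2.72
tool_pos: [-0.136, -0.6132, 0.8046]
tool_rot: [165.8, -27.3, -72.4]
force: [-0.1, -0.3, 0.2]
grip_width: 0.0868
```

Emit:
arm_command(
  translation=[
    [-1,-5,1.5],
    [-1,-5,1.5],
    [-1,-5,1.5],
    [-1,-5,1.5],
    [-1,-5,1.5],
    [-1,-5,1.5],
    [0,0,0],
    [0,0,0],
    [0,0,0],
    [0,0,0],
  ],
  twist=[0,0,0,0,0,0,-10,-10,-10,-10],
)

```text
time_s: 3.98
tool_pos: [0.1109, -0.5587, 0.6512]
tool_rot: [150.8, -12.2, -32.4]
force: [-0.7, 0.2, 0.0]
grip_width: 0.0869
```

```bash
python3 go.py 0.4 -0.45 0.55 0.55 -0.15 0.5
```

```text
q [47.4 -6.8 14.  67.2 21.2 93.9 32.4] p [ 0.111 -0.559  0.651]
R
 [[ 0.825 -0.556 -0.105]
 [-0.524 -0.682 -0.51 ]
 [ 0.212  0.476 -0.853]] tilt 31.40940262866278 az -101.63680043966777
leg cm [ 16.004 -28.293   0.048] len 32.50568877854949
leg cm [ -4.414 -31.164 -12.623] len 33.91164991562635
twist to level tool x (deg) -23.994730976064336 x az -32.43824349048875
```

Emit:
arm_command(
  translation=[
    [2.7,-4.7,0],
    [2.7,-4.7,0],
    [2.7,-4.7,0],
    [2.7,-4.7,0],
    [2.7,-4.7,0],
    [2.7,-4.7,0],
    [0,0,0],
    [0,0,0],
    [0,0,0],
  ],
  twist=[0,0,0,0,0,0,-8,-8,-8],
)

```text
time_s: 5.1
tool_pos: [0.4066, -0.4506, 0.5509]
tool_rot: [148.9, -0.2, -11.5]
force: [0.0, -0.8, 1.0]
grip_width: 0.0872
```

```bash
python3 go.py 0.57 -0.15 0.5 0.59 0.22 0.42
```

```text
q [33.9  3.2 -6.5 69.8 30.3 96.4 22.2] p [ 0.407 -0.451  0.551]
R
 [[ 0.98  -0.172 -0.1  ]
 [-0.199 -0.839 -0.507]
 [ 0.004  0.517 -0.856]] tilt 31.110003797568492 az -101.125653124285
leg cm [ 10.017 -30.655 -12.513] len 34.59261382509181
leg cm [ -5.424 -35.51  -12.108] len 37.907782842049734
twist to level tool x (deg) -0.3982043870602634 x az -11.466587981508008
```

Emit:
arm_command(
  translation=[
    [1.6,-5.1,-2.1],
    [1.6,-5.1,-2.1],
    [1.6,-5.1,-2.1],
    [1.6,-5.1,-2.1],
    [1.6,-5.1,-2.1],
    [1.6,-5.1,-2.1],
  ],
  twist=[0,0,0,0,0,0],
)

```text
time_s: 5.85
tool_pos: [0.5675, -0.15, 0.503]
tool_rot: [149.1, -0.6, -12.5]
force: [0.4, -0.2, -0.1]
grip_width: 0.0872
```

Emit:
arm_command(
  translation=[
    [-0.7,-5,-1.7],
    [-0.7,-5,-1.7],
    [-0.7,-5,-1.7],
    [-0.7,-5,-1.7],
    [-0.7,-5,-1.7],
    [-0.7,-5,-1.7],
    [-0.7,-5,-1.7],
  ],
  twist=[0,0,0,0,0,0,0],
)

```text
time_s: 6.72
tool_pos: [0.6023, 0.1887, 0.4187]
tool_rot: [149.4, 0.8, -13.3]
force: [1.2, -2.2, -2.1]
grip_width: 0.0868
```

```bash
cat > look.py <<'E'
import sys,cv2,pickle; from cell import telemetry,optics
o=telemetry.get_obs(); c=optics.read_camera("wrist"); c['obs']=o
pickle.dump(c,open(sys.argv[1]+".pkl","wb")); cv2.imwrite("pics/"+sys.argv[1]+".png",c["img"])
print(c['fx'],c['cx'],c['cy'],c['hand_eye'].round(3))
E
python3 go.py .62 .20 .3; python3 look.py w1
```

```text
q [-47.6  33.   31.4  50.3  10.  117.6 -27.8] p [0.602 0.189 0.419]
R
 [[ 0.973 -0.192 -0.128]
 [-0.23  -0.84  -0.492]
 [-0.013  0.508 -0.861]] tilt 30.559559767760902 az -104.60326164739239
leg cm [ 1.613 -7.323  9.44 ] len 12.056427906836584
twist to level tool x (deg) 1.4833873947683642 x az -13.325841352808908
352.855232319124 278.8803310884419 204.7194838821171 [[ 1.    -0.    -0.    -0.   ]
 [-0.    -0.963 -0.269 -0.074]
 [ 0.     0.269 -0.963 -0.162]
 [ 0.     0.     0.     1.   ]]
```

View pics/w1.png

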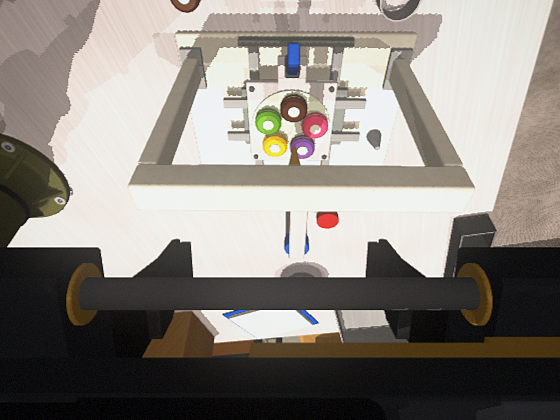

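The wrist view is clear: handle at (293,58), green at (268,122), pink at (315,125), nozzle tip near (296,160).

```bash
cat > sp.py <<'E'
import sys,pickle,cv2; from h import *
from scipy.spatial.transform import Rotation as Ro
np.set_printoptions(precision=4,suppress=True)
def T(c):
    M=np.eye(4);M[:3,:3]=Ro.from_euler('xyz',c['obs']['tool_rot'],degrees=True).as_matrix();M[:3,3]=c['obs']['tool_pos'];return M@c['hand_eye']
def blobs(c,lo,hi,mn=40):
    m=cv2.inRange(cv2.cvtColor(c['img'],cv2.COLOR_BGR2HSV),lo,hi)
    return [cc for cc in cv2.findContours(m,cv2.RETR_EXTERNAL,cv2.CHAIN_APPROX_NONE)[0] if cv2.contourArea(cc)>mn]
COL=dict(pink=((160,110,60),(177,255,255)),green=((38,110,40),(75,255,255)),yellow=((22,130,80),(34,255,255)),violet=((128,60,40),(155,255,255)))
def spots(c):
    # disc of the macaron (hull of the colour), then the bright low-saturation spot inside
    r={}; h=cv2.cvtColor(c['img'],cv2.COLOR_BGR2HSV)
    for n,(lo,hi) in COL.items():
        b=blobs(c,lo,hi)
        if not b: continue
        hull=cv2.convexHull(max(b,key=cv2.contourArea)); m=np.zeros(h.shape[:2],np.uint8); cv2.drawContours(m,[hull],-1,255,-1)
        s=m&cv2.inRange(h,(0,0,120),(179,95,255)); k,l,st,ce=cv2.connectedComponentsWithStats(s)
        if k>1: i=1+np.argmax(st[1:,4]); r[n]=(ce[i],st[i,4])
    return r
if __name__=="__main__":
    c=pickle.load(open(sys.argv[1]+".pkl","rb")); M=T(c); P={}
    for n,(uv,a) in spots(c).items(): P[n]=plane(ray(c,*uv,M),.074); print(n,uv,a,P[n])
    print('pink-green',np.linalg.norm(P['pink']-P['green']))
    for cc in blobs(c,(100,120,40),(125,255,255),60): print('blue',cv2.boundingRect(cc),cv2.minAreaRect(cc))
E
python3 sp.py w1; python3 - <<'E'
from sp import *
d=pickle.load(open("c0.pkl","rb"));c=pickle.load(open("w1.pkl","rb"));M=T(c)
print('handle wrist proj of tri pts',proj(c,[.6084,.1629,.1137],M),proj(c,[.6025,.1433,.09],M))
print('pink tri',tri(ray(d['scene'],288.7,230.3),ray(c,315,125,M)))
a=lambda x,y:ray(d['scene'],210+x*155/400,135+y*155/400)
print('tip tri',tri(a(205,203),ray(c,296,160,M)))
big=cv2.resize(c['img'][30:190,200:400],(800,640),interpolation=cv2.INTER_CUBIC)[:600];cv2.imwrite('pics/w1c.png',big)
E
```

```text
pink [314.8795 128.9036] 83 [0.614  0.0264 0.074 ]
green [267.6322 124.7356] 87 [0.5471 0.0491 0.074 ]
yellow [274.5333 148.0533] 75 [0.5469 0.0054 0.074 ]
violet [301.9451 150.5385] 91 [ 0.5878 -0.0088  0.074 ]
pink-green 0.07064258906152346
blue (288, 43, 12, 28) ((293.5, 56.5), (27.0, 11.0), 90.0)
handle wrist proj of tri pts [293.0939  51.1566] [291.3378  59.7638]
pink tri (array([0.6134, 0.0205, 0.0619]), np.float64(0.004038678468702399))
tip tri (array([0.5826, 0.0082, 0.103 ]), np.float64(0.008705210066597923))
```

View pics/w1c.png

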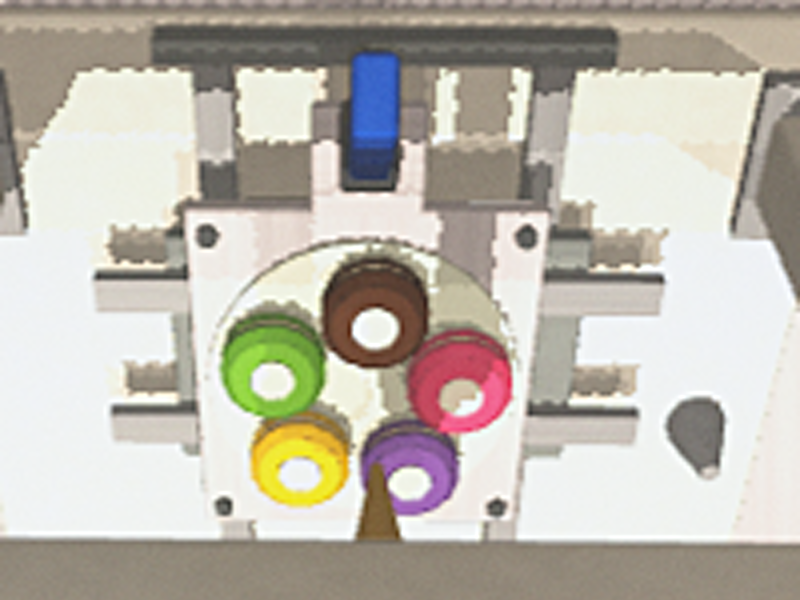

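```bash
python3 - <<'E'
from sp import *
from scipy.optimize import least_squares as ls
d=pickle.load(open("c0.pkl","rb"));c=pickle.load(open("w1.pkl","rb"));M=T(c)
w=lambda x,y:ray(c,200+x/4,30+y/4,M)
a=lambda x,y:ray(d['scene'],210+x*155/400,135+y*155/400)
print('tip z.088',plane(w(377,465),.088),'tri',tri(w(377,465),a(205,203)))
P=np.array([plane(w(*q),.074)[:2] for q in [(461,396),(375,329),(272,380),(300,473),(410,482)]]);print(P)
f=lambda s:(np.array([[s[0]+.037*np.cos(s[2]+k*1.2566),s[1]+.037*np.sin(s[2]+k*1.2566)] for k in range(5)])-P).ravel()
s=ls(f,[.57,.04,0]);print('centre',s.x[:2],'ang',np.degrees(s.x[2]),'res',np.abs(s.fun).max())
for psi in (-102,-103.5,-105):
    X=np.array([np.cos(np.radians(psi)),np.sin(np.radians(psi))]); g=np.r_[s.x[:2]-.125*X,.099]
    L=np.array([-X[0]*.574,-X[1]*.574,.819]); print(psi,'grip',g,'end px crop',(proj(c,g+.026*L,M)-[200,30])*4,'foot',(proj(c,g-.06*L,M)-[200,30])*4)
# bolts/rail direction for the yaw: carriage rail bar ends, posts
for z,p,q in [(.05,(207,236),(527,236)),(.05,(224,506),(497,506)),(.03,(152,48),(617,48))]:
    v=plane(w(*q),z)-plane(w(*p),z);print('y dir az',np.degrees(np.arctan2(v[1],v[0])), np.linalg.norm(v))
E
python3 go.py .62 .20 .3|tail -3
```

```text
tip z.088 [0.5795 0.0123 0.088 ] tri (array([0.5797, 0.0145, 0.0928]), np.float64(0.0011158688851219524))
[[ 0.6145  0.0262]
 [ 0.589   0.061 ]
 [ 0.5475  0.0485]
 [ 0.5475  0.0049]
 [ 0.5887 -0.0089]]
centre [0.5774 0.0263] ang -0.37078741323499836 res 0.00041223934702151743
-102 grip [0.6034 0.1486 0.099 ] end px crop [366.0212  94.8584] foot [363.2647 151.7977]
-103.5 grip [0.6066 0.1479 0.099 ] end px crop [378.9624  94.8066] foot [370.18   151.7746]
-105 grip [0.6098 0.1471 0.099 ] end px crop [391.8932  95.0939] foot [377.0901 151.9274]
y dir az -12.896445726198056 0.11475350587558239
y dir az -12.69586997857789 0.11496228687728575
y dir az -13.00424204938865 0.15751567641152794
 [-0.011  0.513 -0.858]] tilt 30.869207346820296 az -104.60497529022726
leg cm [ 1.506 -7.279  9.284] len 11.892835629225953
twist to level tool x (deg) 1.2754532918796726 x az -13.510154117543667
```

```bash
python3 go.py .629 .237 .258 .6035 .1386 .086|tail -4
```

```text
[-0.011  0.513 -0.858]] tilt 30.869207346820296 az -104.60497529022726
leg cm [  1.565 -12.702  10.935] len 16.833634346076042
leg cm [ 0.016 -0.1   19.979] len 19.979191675340623
twist to level tool x (deg) 1.2754532918796726 x az -13.510154117543667
```

Emit:
arm_command(
  translation=[
    [0.5,-2.2,2.1],
    [0.5,-2.2,2.1],
    [0.5,-2.2,2.1],
    [0.5,-2.2,2.1],
    [0.5,-2.2,2.1],
    [0,0,0],
  ],
  twist=[0,0,0,0,0,0],
)

```text
time_s: 7.52
tool_pos: [0.6384, 0.2235, 0.267]
tool_rot: [149.2, 0.4, -13.7]
force: [-0.1, 0.5, -0.8]
grip_width: 0.0869
```

```bash
python3 go.py .6035 .1386 .086; python3 look.py w2; python3 sp.py w2
```

```text
q [-47.8  39.5  28.9  57.7   6.8 105.3 -34.6] p [0.638 0.223 0.267]
R
 [[ 0.972 -0.2   -0.126]
 [-0.236 -0.836 -0.496]
 [-0.006  0.512 -0.859]] tilt 30.774188474723214 az -104.27377883120414
leg cm [-1.274 -1.474 20.203] len 20.29663985380053
twist to level tool x (deg) 0.6993959285453739 x az -13.672856692000888
352.855232319124 278.8803310884419 204.7194838821171 [[ 1.    -0.    -0.    -0.   ]
 [-0.    -0.963 -0.269 -0.074]
 [ 0.     0.269 -0.963 -0.162]
 [ 0.     0.     0.     1.   ]]
pink [298.0217 223.663 ] 92 [0.614 0.026 0.074]
green [242.7957 220.043 ] 93 [0.5472 0.0489 0.074 ]
yellow [252.4054 240.8378] 74 [0.5467 0.005  0.074 ]
violet [284.3059 242.6588] 85 [ 0.588  -0.0087  0.074 ]
pink-green 0.07060316288976053
blue (258, 155, 15, 26) ((265.0, 167.5), (25.0, 14.0), 90.0)
```

View pics/w2.png

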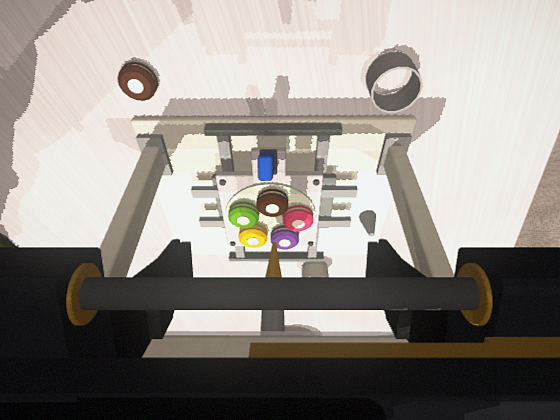

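The two wrist views agree on the spots. The handle is now at (265,167) and the nozzle tip near (274,245). I'll triangulate both from the two wrist views.

```bash
python3 - <<'E'
from sp import *
d=pickle.load(open("c0.pkl","rb"));c=pickle.load(open("w1.pkl","rb"));e=pickle.load(open("w2.pkl","rb"))
s=ray(d['scene'],339.1,225.2);s2=ray(d['side'],235.7,227.3)
A,B=ray(c,293.5,56.5,T(c)),ray(e,265,167.5,T(e))
print('handle blob',tri(A,B),tri(A,B,s,s2))
i=e['img'][225:255,262:292]; v=cv2.resize(i,(400,400),interpolation=cv2.INTER_CUBIC)
h=cv2.cvtColor(i,cv2.COLOR_BGR2HSV); m=cv2.inRange(h,(8,90,30),(22,255,220)); print([(r+225,*(np.where(m[r])[0][[0,-1]]+262)) for r in range(30) if m[r].any()])
i=c['img'][130:166,280:310];h=cv2.cvtColor(i,cv2.COLOR_BGR2HSV); m=cv2.inRange(h,(8,90,30),(22,255,220)); print([(r+130,*(np.where(m[r])[0][[0,-1]]+280)) for r in range(36) if m[r].any()])
E
```

```text
handle blob (array([0.6071, 0.1553, 0.1098]), np.float64(0.0003090221733767989)) (array([0.6036, 0.1436, 0.0906]), np.float64(0.0038283721996340988))
[(226, np.int64(262), np.int64(263)), (227, np.int64(262), np.int64(264)), (228, np.int64(262), np.int64(287)), (229, np.int64(263), np.int64(265)), (230, np.int64(262), np.int64(266)), (231, np.int64(262), np.int64(267)), (232, np.int64(262), np.int64(267)), (233, np.int64(264), np.int64(267)), (234, np.int64(265), np.int64(266)), (235, np.int64(262), np.int64(266)), (236, np.int64(263), np.int64(263)), (242, np.int64(273), np.int64(274)), (243, np.int64(273), np.int64(275)), (244, np.int64(273), np.int64(275)), (245, np.int64(273), np.int64(275)), (246, np.int64(272), np.int64(275)), (247, np.int64(272), np.int64(275)), (248, np.int64(272), np.int64(276)), (249, np.int64(272), np.int64(276)), (250, np.int64(272), np.int64(276)), (251, np.int64(271), np.int64(276)), (252, np.int64(270), np.int64(277)), (253, np.int64(270), np.int64(277)), (254, np.int64(270), np.int64(277))]
[(133, np.int64(280), np.int64(280)), (134, np.int64(280), np
[... 349 characters left out ...]
46, np.int64(293), np.int64(294)), (147, np.int64(293), np.int64(295)), (148, np.int64(293), np.int64(295)), (149, np.int64(293), np.int64(295)), (150, np.int64(292), np.int64(295)), (151, np.int64(292), np.int64(295)), (152, np.int64(292), np.int64(296)), (153, np.int64(292), np.int64(296)), (154, np.int64(292), np.int64(296)), (155, np.int64(291), np.int64(297)), (156, np.int64(291), np.int64(297)), (157, np.int64(291), np.int64(297)), (158, np.int64(291), np.int64(298)), (159, np.int64(290), np.int64(298)), (160, np.int64(290), np.int64(298)), (161, np.int64(290), np.int64(298)), (162, np.int64(290), np.int64(299)), (163, np.int64(289), np.int64(299)), (164, np.int64(289), np.int64(299))]
```

Emit:
arm_command(
  translation=[
    [-0.4,-0.5,3],
    [-0.4,-0.5,3],
    [-0.4,-0.4,3],
    [0,0,0],
  ],
  twist=[0.7,0,0,0],
)

```text
time_s: 8.07
tool_pos: [0.6223, 0.191, 0.1923]
tool_rot: [149.8, -0.8, -14.5]
force: [-0.1, -0.2, 0.8]
grip_width: 0.0869
```

```bash
python3 go.py .6035 .1386 .086
```

```text
q [-49.2  36.6  29.   70.8   7.4  94.5 -37.7] p [0.622 0.191 0.192]
R
 [[ 0.968 -0.223 -0.114]
 [-0.25  -0.835 -0.49 ]
 [ 0.014  0.503 -0.864]] tilt 30.202795242047063 az -103.13760921278423
leg cm [-0.651 -0.55  11.975] len 12.004814384598292
twist to level tool x (deg) -1.539430082169292 x az -14.46814308023524
```

Emit:
arm_command(
  translation=[
    [-0.2,-0.2,2.4],
    [-0.2,-0.2,2.4],
    [-0.2,-0.2,2.4],
    [-0.1,-0.1,2.0],
    [0,0,0],
  ],
  twist=[-0.7,0,0,0,0],
)

```text
time_s: 8.7
tool_pos: [0.6151, 0.1565, 0.122]
tool_rot: [150.6, -1.4, -13.8]
force: [0.2, -0.0, 0.2]
grip_width: 0.0872
```

```bash
python3 go.py .6035 .1386 .086
```

```text
q [-48.8  35.9  28.9  80.2   7.7  84.5 -38.3] p [0.615 0.157 0.122]
R
 [[ 0.971 -0.219 -0.096]
 [-0.238 -0.844 -0.481]
 [ 0.024  0.49  -0.871]] tilt 29.386157798920838 az -101.30185619141865
leg cm [-0.789  0.002  4.112] len 4.186733267241008
twist to level tool x (deg) -2.8259776807059427 x az -13.764702773382838
```

Emit:
arm_command(
  translation=[
    [-0.4,0,2.1],
    [-0.4,0,2.0],
    [-0.1,0,0.3],
    [0,0,0],
  ],
  twist=[0,0,0,0],
)

```text
time_s: 9.2
tool_pos: [0.6091, 0.142, 0.0924]
tool_rot: [151.3, -2.1, -13.6]
force: [-0.8, -0.2, 0.2]
grip_width: 0.0868
```

```bash
python3 go.py .6035 .1386 .086;  python3 look.py w3; python3 sp.py w3
```

```text
q [-48.8  35.4  28.9  84.4   8.   79.7 -38.9] p [0.609 0.142 0.092]
R
 [[ 0.971 -0.223 -0.082]
 [-0.235 -0.848 -0.475]
 [ 0.036  0.481 -0.876]] tilt 28.815622930639396 az -99.83633534817996
leg cm [-0.485  0.104  0.772] len 0.9170995136032849
twist to level tool x (deg) -4.293545065064152 x az -13.599868756487902
352.855232319124 278.8803310884419 204.7194838821171 [[ 1.    -0.     0.    -0.   ]
 [-0.    -0.963 -0.269 -0.074]
 [ 0.     0.269 -0.963 -0.162]
 [ 0.     0.     0.     1.   ]]
pink [320.7081 328.    ] 185 [0.614 0.026 0.074]
green [226.6823 327.3229] 192 [0.5469 0.0485 0.074 ]
yellow [242.6228 351.1491] 114 [0.5455 0.0054 0.074 ]
pink-green 0.07079601596506509
blue (253, 220, 33, 57) ((269.0, 248.0), (56.0, 32.0), 90.0)
```

View pics/w3.png

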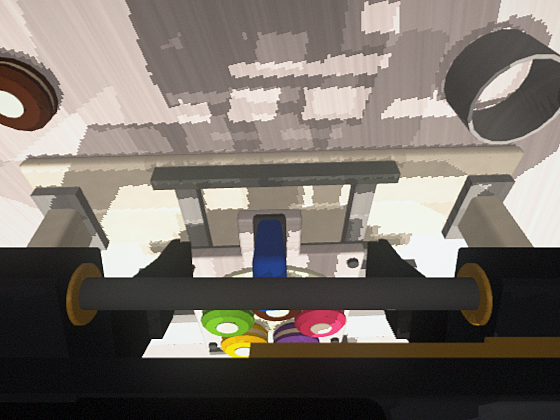

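Seen at close range, the handle (269,248) stands between the open fingers (180–375). It is about 5 mm off the jaw centre. I'll correct that and grip.

Emit:
arm_command(
  translation=[
    [-0.5,0.1,0.8],
    [0,0,0],
  ],
  twist=[-1,0],
)

```text
time_s: 9.5
tool_pos: [0.6041, 0.1393, 0.0867]
tool_rot: [151.3, -1.7, -12.6]
force: [-0.4, -0.3, 0.2]
grip_width: 0.0871
```

Emit:
arm_command(
  translation=[
    [0,0,0],
    [0,0,0],
    [0,0,0],
    [0,0,0],
    [0,0,0],
  ],
  twist=[0,0,0,0,0],
  grip=0,
  force=20,
)

```text
time_s: 10.12
tool_pos: [0.6043, 0.1396, 0.0869]
tool_rot: [151.3, -1.7, -12.6]
force: [0.1, 0.4, -0.4]
grip_width: 0.0448
```

```bash
cat > mv.py <<'E'
# mv.py name colour: after a wrist look, where the spots are, and the tool shift that brings colour under the tip
from sp import *; import subprocess
c=pickle.load(open(sys.argv[1]+".pkl","rb")); M=T(c); tip=np.array([.5795,.0125,.074])
R=Ro.from_euler('xyz',c['obs']['tool_rot'],degrees=True).as_matrix()
P={n:plane(ray(c,*uv,M),.074) for n,(uv,a) in spots(c).items()}
for n in P: print(n,spots(c)[n],P[n],'to tip mm',1e3*(tip-P[n])[:2],'tool cm',100*R.T@(tip-P[n]))
print('p',c['obs']['tool_pos'],'F',c['obs']['force'],'w',c['obs']['grip_width'])
E
python3 look.py w4 >/dev/null; python3 mv.py w4; python3 st.py
```

```text
pink (array([325.0105, 333.7225]), np.int32(191)) [0.614  0.0259 0.074 ] to tip mm [-34.4768 -13.377 ] tool cm [-3.0714  1.8486  0.9084]
green (array([229.6277, 331.8777]), np.int32(188)) [0.5473 0.0481 0.074 ] to tip mm [ 32.2048 -35.5552] tool cm [3.917  2.3728 1.4283]
violet (array([285.6552, 336.3793]), np.int32(29)) [0.5849 0.0298 0.074 ] to tip mm [ -5.4327 -17.2648] tool cm [-0.1534  1.5844  0.8614]
p [0.6043 0.1396 0.0869] F [ 0.0571  0.4155 -0.3695] w 0.04480867691220005
q [-48.9  34.9  28.7  85.7   8.2  78.7 -38.3] p [0.604 0.14  0.087]
R
 [[ 0.976 -0.205 -0.08 ]
 [-0.218 -0.853 -0.474]
 [ 0.029  0.48  -0.877]] tilt 28.71508024143306 az -99.536968102206
```

Fingers are still closing (45 mm); wait on.

Emit:
arm_command(
  translation=[
    [0,0,0],
    [0,0,0],
    [0,0,0],
    [0,0,0],
    [0,0,0],
    [0,0,0],
  ],
  twist=[0,0,0,0,0,0],
)

```text
time_s: 10.92
tool_pos: [0.6042, 0.1396, 0.0869]
tool_rot: [151.4, -1.6, -12.7]
force: [0.7, -0.4, -0.6]
grip_width: 0.0146
```

```bash
python3 look.py w5 >/dev/null; python3 mv.py w5
```

```text
violet (array([286.1724, 336.4138]), np.int32(29)) [0.5852 0.0298 0.074 ] to tip mm [ -5.6667 -17.3132] tool cm [-0.1735  1.5939  0.8648]
p [0.6042 0.1396 0.0869] F [ 0.6931 -0.3737 -0.576 ] w 0.014606376575450462
```

Emit:
arm_command(
  translation=[
    [-0.6,0.37,0.18],
    [-0.6,0.37,0.18],
    [-0.6,0.37,0.18],
    [-0.6,0.37,0.18],
  ],
  twist=[0,0,0,0],
)

```text
time_s: 11.48
tool_pos: [0.5758, 0.1293, 0.0869]
tool_rot: [151.5, -1.7, -12.6]
force: [1.2, 0.7, -0.1]
grip_width: 0.0148
```

```bash
python3 go.py .5697 .1262 .087
```

```text
q [-50.5  31.5  29.1  90.8   9.3  77.2 -39.5] p [0.576 0.129 0.087]
R
 [[ 0.976 -0.205 -0.079]
 [-0.218 -0.854 -0.472]
 [ 0.029  0.478 -0.878]] tilt 28.583013923123907 az -99.50408894971194
leg cm [-0.526  0.398  0.185] len 0.6845575126031898
twist to level tool x (deg) -3.5066586940632227 x az -12.584252942059356
```

Emit:
arm_command(
  translation=[
    [-0.5,0.4,0.18],
    [0,0,0],
  ],
  twist=[0,0],
)

```text
time_s: 11.72
tool_pos: [0.5681, 0.1254, 0.0868]
tool_rot: [151.4, -1.6, -12.6]
force: [0.2, -0.7, -0.8]
grip_width: 0.0147
```

```bash
python3 go.py .5697 .1262 .087|tail -3; python3 - <<'E'
from cell import optics
import cv2,numpy as np,pickle
d={n:optics.read_camera(n) for n in("scene","side","wrist")}; pickle.dump(d,open("c1.pkl","wb"))
f=lambda n,y,x,s:np.clip(1.4*cv2.resize(d[n]["img"][y:y+s,x:x+s],(400,400),interpolation=cv2.INTER_CUBIC).astype(float),0,255)
cv2.imwrite("pics/c1.png",np.hstack([f("scene",180,250,80),f("side",180,215,80)]))
E
```

```text
[ 0.027  0.478 -0.878]] tilt 28.621562834214494 az -99.73654224879112
leg cm [ 0.142 -0.093 -0.064] len 0.18137459333893569
twist to level tool x (deg) -3.282488236342122 x az -12.618642692796072[ WARN:0@4.761] global loadsave.cpp:1063 imwrite_ Unsupported depth image for selected encoder is fallbacked to CV_8U.
```

View pics/c1.png

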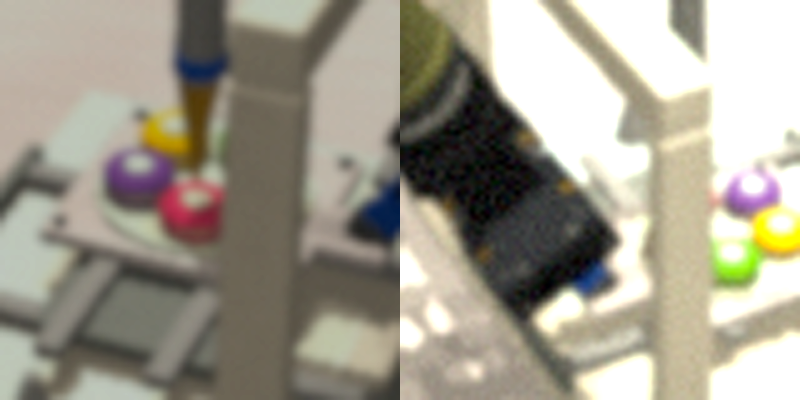

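The pink spot (crop 200,195) sits just below the tip (193,170). I'll measure the offset numerically.

```bash
cat > chk.py <<'E'
from sp import *
d=pickle.load(open(sys.argv[1],"rb"))
for n in("scene","side"):
    c=d[n]; s=180; u0=250 if n=="scene" else 215
    k=8; i=cv2.resize(c["img"][180:260,u0:u0+80],None,fx=k,fy=k,interpolation=cv2.INTER_CUBIC)
    for nm,(uv,a) in spots(dict(img=i)).items():
        if a>150: q=(uv+.5)/k-.5+[u0,180]; print(n,nm,q,a,plane(ray(c,*q),.074)[:2])
    if n=="scene":
        h=cv2.cvtColor(i,cv2.COLOR_BGR2HSV);m=cv2.inRange(h,(8,90,30),(20,255,200))
        for cc in cv2.findContours(m,0,1)[0]:
            if cv2.contourArea(cc)>800:
                cc=cc[:,0]; b=cc[cc[:,1]>=cc[:,1].max()-8].mean(0); b[1]=cc[:,1].max(); q=b/k+[u0,180]; print('tip',q,plane(ray(c,*q),.088)[:2])
E
python3 chk.py c1.pkl; python3 - <<'E'
from h import *;import pickle
d=pickle.load(open('c1.pkl','rb'));c=d['scene']
for p in [(.5795,.0125,.088),(.5795,.0125,.074)]: print(proj(c,p))
E
```

```text
scene pink [287.6377 219.1546] 555 [0.5771 0.0092]
scene yellow [283.7099 204.9397] 341 [ 0.5114 -0.0112]
scene violet [277.2028 212.1112] 400 [ 0.5495 -0.023 ]
tip [288.8077 214.375 ] [0.5749 0.0116]
side green [281.0283 230.2216] 898 [0.5104 0.0347]
side yellow [290.8647 224.0532] 769 [ 0.5115 -0.0099]
side violet [285.3644 217.6745] 1983 [ 0.5473 -0.0195]
[288.91836497 215.37948917]
[288.76138075 219.80154339]
```

```bash
python3 - <<'E'
from sp import *
for n,u,v in [("w1",294,145.5),("w2",273.8,241.5)]:
    c=pickle.load(open(n+".pkl","rb"));M=T(c);t=plane(ray(c,u,v,M),.088);print(n,t,{k:(1e3*(t-plane(ray(c,*uv,M),.074))[:2]) for k,(uv,a) in spots(c).items()})
E
python3 go.py .5697 .1270 .087|tail -2
```

```text
w1 [0.5794 0.0137 0.088 ] {'pink': array([-34.5761, -12.6962]), 'green': array([ 32.3392, -35.3396]), 'yellow': array([32.5646,  8.3422]), 'violet': array([-8.3831, 22.5475])}
w2 [0.5793 0.0145 0.088 ] {'pink': array([-34.6875, -11.4532]), 'green': array([ 32.0902, -34.3781]), 'yellow': array([32.5848,  9.4873]), 'violet': array([-8.6282, 23.269 ])}
leg cm [ 0.11  -0.158 -0.102] len 0.21771980273692534
twist to level tool x (deg) -3.2306859910895014 x az -12.64074518743572
```

Emit:
arm_command(
  translation=[
    [0,-0.16,-0.09],
    [0,0,0],
    [0,0,0],
    [0,0,0],
    [0,0,0],
    [0,0,0],
    [0,0,0],
    [0,0,0],
    [0,0,0],
    [0,0,0],
  ],
  twist=[0,0,0,0,0,0,0,0,0,0],
)

```text
time_s: 13.12
tool_pos: [0.5684, 0.1264, 0.0868]
tool_rot: [151.3, -1.5, -12.7]
force: [-0.5, 0.1, 0.2]
grip_width: 0.0143
```

Emit:
arm_command(
  translation=[
    [0,0,0],
    [0,0,0],
    [0,0,0],
    [0,0,0],
    [0,0,0],
    [0,0,0],
    [0,0,0],
    [0,0,0],
    [0,0,0],
    [0,0,0],
  ],
  twist=[0,0,0,0,0,0,0,0,0,0],
)

```text
time_s: 14.38
tool_pos: [0.5684, 0.1264, 0.0868]
tool_rot: [151.3, -1.5, -12.7]
force: [0.1, 0.0, 0.8]
grip_width: 0.0149
```

```bash
python3 - <<'E'
from cell import optics;import pickle
pickle.dump({n:optics.read_camera(n) for n in("scene","side")},open("c2.pkl","wb"))
E
python3 chk.py c2.pkl; python3 go.py .6362 .1046 .087
```

```text
scene pink [287.6307 219.4958] 339 [0.5787 0.0094]
scene yellow [283.9246 204.9952] 271 [ 0.5116 -0.0106]
scene violet [277.6397 212.2545] 390 [ 0.55   -0.0218]
tip [290.1875 208.    ] [0.5444 0.0109]
side green [281.0536 230.4436] 741 [0.5095 0.0354]
side yellow [290.5677 224.1895] 746 [ 0.5116 -0.0087]
side violet [285.036  217.8286] 1918 [ 0.5475 -0.0182]
q [-50.9  30.9  29.1  91.8   9.5  77.2 -39.8] p [0.568 0.126 0.087]
R
 [[ 0.975 -0.206 -0.083]
 [-0.22  -0.853 -0.474]
 [ 0.026  0.48  -0.877]] tilt 28.75701225191405 az -99.99372327107048
leg cm [7.089 0.475 0.454] len 7.119058350512576
twist to level tool x (deg) -3.1226015217265086 x az -12.731834930282615
```

Emit:
arm_command(
  translation=[
    [0,0,0],
    [0,0,0],
    [0.5,0.03,0.03],
    [0.9,0.06,0.06],
    [0.9,0.06,0.06],
    [0.9,0.06,0.06],
    [0.9,0.06,0.06],
    [0.9,0.06,0.06],
    [0.6,0.04,0.04],
    [0,0,0],
  ],
  twist=[0,0,0,0,0,0,0,0,0,0],
)

```text
time_s: 15.72
tool_pos: [0.6271, 0.11, 0.0869]
tool_rot: [151.4, -1.6, -12.6]
force: [0.6, 0.6, 0.3]
grip_width: 0.0147
```

```bash
python3 go.py .6364 .1046 .0868
```

```text
q [-46.   36.   29.3  84.3   8.2  78.  -35.2] p [0.627 0.11  0.087]
R
 [[ 0.975 -0.205 -0.081]
 [-0.218 -0.854 -0.472]
 [ 0.028  0.478 -0.878]] tilt 28.59803664829886 az -99.70858705951423
leg cm [1.028 0.267 0.186] len 1.0783849390524676
twist to level tool x (deg) -3.309391914438785 x az -12.61497128560553
```

Emit:
arm_command(
  translation=[
    [0.5,0.14,0.1],
    [0.45,0.12,0.08],
    [0,0,0],
  ],
  twist=[0,0,0],
)

```text
time_s: 16.1
tool_pos: [0.6361, 0.1046, 0.0869]
tool_rot: [151.4, -1.6, -12.6]
force: [0.3, 1.8, 0.6]
grip_width: 0.0146
```

```bash
python3 go.py .6364 .1046 .0868|tail -2; python3 - <<'E'
from cell import optics;import pickle,cv2,numpy as np
d={n:optics.read_camera(n) for n in("scene","side")};pickle.dump(d,open("c3.pkl","wb"))
f=lambda n,y,x,s:cv2.convertScaleAbs(cv2.resize(d[n]["img"][y:y+s,x:x+s],(400,400),interpolation=cv2.INTER_CUBIC),alpha=1.3)
cv2.imwrite("pics/c3.png",np.hstack([f("scene",180,250,80),f("side",180,215,80)]))
E
python3 chk.py c3.pkl
```

```text
leg cm [ 0.033 -0.007  0.004] len 0.03377103272613452
twist to level tool x (deg) -3.3018587814845235 x az -12.588435201922465
scene pink [276.8698 233.2761] 1633 [ 0.6437 -0.0085]
scene green [288.3544 219.0226] 307 [0.5762 0.0109]
scene yellow [273.0863 217.3748] 1038 [ 0.576  -0.0297]
scene violet [264.9864 225.953 ] 555 [ 0.6181 -0.0436]
tip [290.8045 238.    ] [0.6752 0.0308]
tip [288.7546 214.375 ] [0.575  0.0114]
side pink [261.5721 205.9381] 222 [ 0.6482 -0.0038]
side yellow [281.0704 211.8813] 632 [ 0.5795 -0.0304]
side violet [279.2849 206.2749] 416 [ 0.6064 -0.0472]
```

View pics/c3.png

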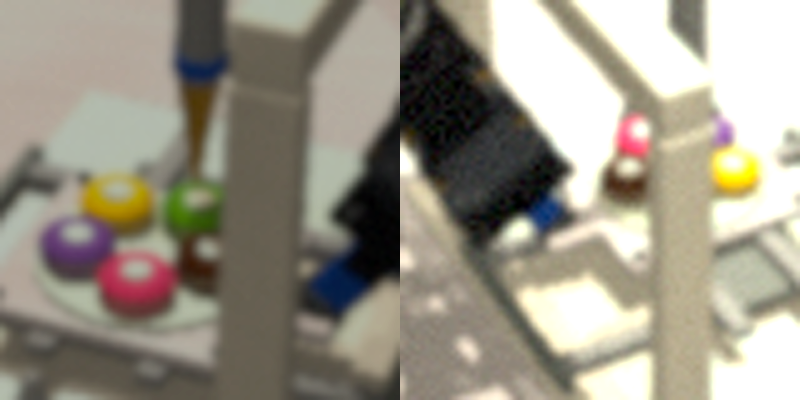

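Green is under the tip to about 1 mm in the scene view: spot (0.5762, 0.0109), tip (0.575, 0.0114). I'll hold it there for the dose, then let go.

Emit:
arm_command(
  translation=[
    [0,0,0],
    [0,0,0],
    [0,0,0],
    [0,0,0],
    [0,0,0],
    [0,0,0],
    [0,0,0],
    [0,0,0],
    [0,0,0],
    [0,0,0],
  ],
  twist=[0,0,0,0,0,0,0,0,0,0],
)

```text
time_s: 17.45
tool_pos: [0.6361, 0.1046, 0.0869]
tool_rot: [151.4, -1.6, -12.6]
force: [-0.1, 0.7, -0.0]
grip_width: 0.0146
```

Emit:
arm_command(
  translation=[
    [0,0,0],
    [0,0,0],
    [0,0,0],
    [0,0,0],
    [0,0,0],
    [0,0,0],
    [0,0,0],
    [0,0,0],
    [0,0,0],
    [0,0,0],
  ],
  twist=[0,0,0,0,0,0,0,0,0,0],
)

```text
time_s: 18.7
tool_pos: [0.6361, 0.1047, 0.0869]
tool_rot: [151.4, -1.6, -12.6]
force: [0.7, 0.7, 0.5]
grip_width: 0.0147
```

Emit:
arm_command(
  translation=[
    [0,0,0],
    [0,0,0],
    [0,0,0],
    [0,0,0],
    [0,0,0],
    [0,0,0],
  ],
  twist=[0,0,0,0,0,0],
  grip=60,
)

```text
time_s: 19.45
tool_pos: [0.6371, 0.1039, 0.0871]
tool_rot: [151.4, -1.8, -12.5]
force: [-0.2, -0.2, -0.4]
grip_width: 0.0517
```

Emit:
arm_command(
  translation=[
    [0,0,-1],
    [0,0,-2],
    [0,0,-3],
    [0,0,-3],
    [0,0,-3],
    [0,0,-3],
    [0,0,0],
  ],
  twist=[0,0,0,0,0,0,0],
)

```text
time_s: 20.32
tool_pos: [0.6494, 0.1791, 0.2263]
tool_rot: [151.5, -1.9, -12.4]
force: [-0.1, -0.4, -0.4]
grip_width: 0.0524
```

```bash
python3 - <<'E'
from cell import optics;import pickle
pickle.dump({n:optics.read_camera(n) for n in("scene","side")},open("c4.pkl","wb"))
E
python3 chk.py c4.pkl; python3 look.py w6 >/dev/null; python3 mv.py w6
```

```text
scene pink [276.8792 233.2986] 1612 [ 0.6437 -0.0085]
scene green [288.3516 219.0498] 275 [0.5763 0.011 ]
scene yellow [273.0856 217.3651] 1050 [ 0.576  -0.0297]
scene violet [264.9767 225.9716] 517 [ 0.6182 -0.0436]
tip [290.8551 238.    ] [0.6752 0.0309]
tip [288.7375 214.375 ] [0.575  0.0114]
side pink [261.5777 205.8875] 255 [ 0.6484 -0.004 ]
side yellow [281.0905 211.8662] 642 [ 0.5795 -0.0305]
side violet [279.2688 206.2824] 403 [ 0.6064 -0.0471]
pink (array([307.8585, 249.8019]), np.int32(106)) [ 0.6455 -0.0087  0.074 ] to tip mm [-65.9912  21.248 ] tool cm [-6.9003 -0.464  -0.483 ]
green (array([247.3019, 247.0566]), np.int32(106)) [0.5789 0.0138 0.074 ] to tip mm [ 0.6319 -1.3139] tool cm [0.0902 0.0992 0.0572]
yellow (array([256.8046, 268.7356]), np.int32(87)) [ 0.5784 -0.0296  0.074 ] to tip mm [ 1.0523 42.1111] tool cm [-0.8127 -3.615  -2.0039]
violet (array([291.898 , 270.2551]), np.int32(98)) [ 0.6197 -0.0439  0.074 ] to tip mm [-40.1732  56.3613] tool cm [-5.1447 -3.9882 -2.3519]
p [0.6482 0.177  0.2237] F [-0.0949 -1.4123  0.0327] w 0.05248771813927765
```

View pics/w6.png

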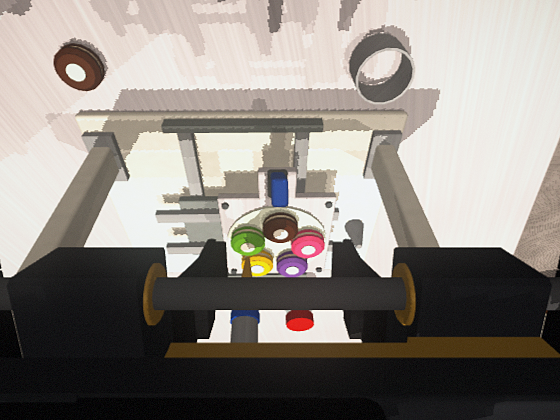

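The nozzle tip (247,252) points at green's spot (247,247), within about 1.5 mm. The carriage did not shift when the fingers opened, and the gripper is clear. Handing in.

```bash
python3 -c "
from cell import env; print(env.sign_off())"
```

```text
the job is handed in; nothing more can be done
None
```

The pink macaron was dosed first and the green one is now standing under the nozzle, with the handle released. I handed in at about 20 s of the 45 s allowed; sign-off reports no verdict.

- **Tilting the gripper:** the commands cannot tilt the tool directly. I first leaned it about 30° by driving the arm against a joint limit on the far right, and then gripped the handle clear of the beam.
- **Pink:** it stood still under the nozzle for about 2.5 s. The views put its spot within roughly 2–4 mm of the tip. The wrist estimate was within 2 mm; the direct scene measurement, with the spot partly hidden, read up to 4 mm.
- **Green:** it was held for about 2.7 s, then released, and the gripper backed off 15 cm. After release, the scene and wrist views both put its spot within about 1.5 mm of the tip. Opening the fingers did not shift the carriage.
- **Contact:** the measured wrist force stayed at about 3 N or less in every reading I took. I saw no contact with the gantry or the macarons. The cutter, icing tip, jar and spare macaron looked in place in the last wrist picture; I did not re-measure the bystanders.

The views disagreed by 2–4 mm on absolute positions, so I relied mainly on the tip-to-spot offsets within single images.

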